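Stack the slide cases on the carrier and close its keeper

ROBOT

A 6-joint arm with a two-finger parallel gripper is mounted at the origin on the work surface. World frame = base frame: x ahead of the robot, y to its left, z up, the work surface at z = 0. Lengths are in m, angles in degrees, forces in N, time in s.
With the tool pointing down it reaches from about 0.3 to 1 m from the base axis. Payload 5.1 kg.
Tool frame: the origin (TCP) lies midway between the tips of the shut fingers; the grasp point (between the pads) lies r.grip_depth behind it (r.grip_depth is the distance from the TCP to the grasp point, in m); z points along the fingers, x is the direction in which the jaws open and shut, and the axes are right-handed (so a half turn about z gives the same grasp; the last joint's range is limited). The gripper opens to 95 mm and grips with 3 to 60 N. Pads are 20 mm wide; open, the fingers measure 119 mm over their backs; the gripper's body (75 mm by 180 mm) begins 59 mm behind the grasp point.
Start: joints at [-74.633, 7.093, 94.555, -0, 78.352, -4.733], TCP at [0.223, -0.61, 0.215] pointing down, gripper open.
Joint ranges: [-149.61, 149.61], [-58.7, 133.49], [1.44, 155.28], [-77.14, 257.14], [18.33, 153.61], [-166.67, 166.67]. Speed limits (degrees/s): [147.25, 147.25, 180, 180, 180, 180].

INTERFACE

Orientations are given as a 3x3 rotation matrix whose columns are the frame's x, y, z axes.
In Python, from plant import r gives the robot as it stands.
- The arm moves only by the shell command python3 -m inch 'ROWS'. ROWS is JSON, a list of rows, each a list of 7 numbers: the turn, a rotation vector about the tool's x, y, z in degrees, then the shift along the tool's x, y, z in m, then the opening, from 0 (shut) to 1 (fully open). In form: [[ax, ay, az, tx, ty, tz, gripper], ...]. A call has 1 to 8 rows; each row shifts and turns the pose as measured when the row begins, along the tool's axes as they then stand; what a row does not reach is not made up. A row lasts 1/10 s, in which the tool goes at most 50 mm and 8.59 degrees, less where a joint would pass 70% of its speed; a pose out of reach is approached as far as the arm can. A call is refused whole if a number of a shift passes 0.05 or a number of a turn 8.59, either way. A call with a gripper value outside its range is refused whole. The fingers move at their own pace and stop on an object; the grip force is fixed at half the most. Time passes only in rows, so rows that do not move let the fingers close. It gives the time, the measured TCP pose, the force and the opening at its end, in the units of the state.
- r.get_obs(): the state, without advancing time (a new reading comes with each control period).
- r.capture(name): name is "scene" or "top"; returns (picture, depth): 400x640x3 uint8, red, green, blue; 400x640 float32, m along the optical axis (not along the pixel's ray), 0 where there is no reading.
- r.calibration(name): a dict with "vfov" (degrees; the focal length in pixels is half the picture's height over the tangent of half this angle, whatever the lens; pixels are square), "cx", "cy" (the principal point, pixels), "D" ([k1, k2, p1, p2, k3] as OpenCV has them; the pictures are not rectified), "xyz" and "orientation" of the camera in the world. Camera axes: x right, y up, looking along -z (the intrinsics and any distortion apply to the point x, -y, -z); pixel columns grow to the right and rows downward; lengths in m; the calibration is good to about 2 mm. A picture is of the moment at which its call begins. calibration takes no time and is no camera call.
- r.job_done(): hands the job in, once; it reports no verdict.
The state is a dict: "clock": time; "joint_positions": joint angles; "joint_vel": joint speeds; "joint_torque": joint torques, N m; "ee_pos": TCP position; "orientation": TCP orientation; "force": force on the tool from outside, world axes, zero at the start; "moment": the same for the moment, N m; "width": finger opening in m.
Only numpy, scipy, OpenCV 4.12 (cv2) and the standard library are available. Lean on these libraries where they do the work, as an engineer would, in place of code of your own. Each camera call takes 0.05 s, during which the arm holds its last target. There are 200 camera calls.

TASK

Get the slide cases ready to carry to the freezer: set the medium case squarely on top of the large case that already stands on the aluminium carrier, then the small case squarely on top of the medium one, each centred on the one below with its long side along the long side of the one below, set down rather than dropped. Then swing the carrier's keeper bar over the column until it reaches its stop. Leave the large case where it stands and the other things on the bench alone.

Things in the scene. Friction and masses are not known exactly. Their poses are not given: they have to be found in the camera images.
- medium_case_center (a point): Closed, lidded slide case, plain grey and a small black latch at each end, 60 mm wide (its x) x 140 mm long (its y) x 40 mm high, about 0.32 kg; a plain box, flat on top, the same either way round. The longer of the two cases that lie on the bench. The point is its centre, half-way up; z up.
- small_case_center (a point): Closed, lidded slide case, plain grey and a small black latch at each end, 60 mm wide (its x) x 105 mm long (its y) x 36 mm high, about 0.24 kg; a plain box, flat on top, the same either way round. The shorter of the two cases that lie on the bench. The point is its centre, half-way up; z up.
- large_case_center (a point): Closed, lidded slide case, plain grey and a small black latch at each end, 70 mm wide (its x) x 165 mm long (its y) x 44 mm high, about 0.45 kg; a plain box, flat on top, the same either way round. It stands loose on the carrier's plate and is the foot of the column. The point is its centre, half-way up; z up.
- carrier: Fixed carrier: an aluminium plate 110 mm (its x) x 245 mm (its y, from -100 to +145 mm) x 12 mm thick, with an upright steel post, 18 mm in diameter, at y = +120 mm. Origin under the plate's centre for the column, on the bench; z up. The large case stands on the plate about the origin, long side along y.
- keeper (a joint): Angle of the keeper bar about the vertical post, rad. 0: at its stop, over the column, the bar pointing along the carrier's -y with its knob above the column's centre. It grows clockwise seen from above, to 1.85 at most; at about 1.5 the bar points along the carrier's -x, aside. The bar turns with a light friction (about 0.4 N at the knob) and stays where it is left.
- keeper_knob (a point): Grip of the keeper bar: an upright black round knob, 20 mm in diameter and 44 mm tall, on top of the free end of the steel bar (20 mm wide, 8 mm thick, underside 142 mm and top 150 mm above the bench; the finished column is 132 mm high). The point is on the knob's axis, 22 mm above the bar's top, half-way up the knob, 120 mm from the pivot.
- keeper_pivot (a point): Axis of the keeper bar at the head of the post, level with the underside of the bar, 142 mm above the bench. Same axes as the carrier.
- amber_bottle: Amber glass bottle with a white cap, 68 mm in diameter, 150 mm tall, loose bystander. Origin at the centre of its underside; z up.
- jar: White screw-top jar, 72 mm in diameter, 85 mm tall, loose bystander. Origin at the centre of its underside; z up.
- kit_carton: Cardboard carton 85 x 125 x 60 mm, a strip of paper tape on its top, loose bystander. Origin at the centre of its underside; z up.
- wipes_carton: Cardboard wipes carton 100 x 150 x 75 mm with a white slot in its top, loose bystander. Origin at the centre of its underside; z up.
- timer: Flat white digital timer, 62 x 62 x 18 mm, loose bystander. Origin at the centre of its underside; z up.
- tip_box: White closed pipette-tip box, 85 x 125 x 60 mm, loose bystander. Origin at the centre of its underside; z up.
- beaker: Glass beaker, 76 mm in diameter, 95 mm tall, loose bystander. Origin at the centre of its underside; z up.
Things that resemble listed ones, but are neither listed nor needed, are in the scene too. What is shaped like the part that bears medium_case_center but red is not meant.

How it is judged:
By the outcome, as a careful person would: the job done as asked, in the order asked, and still so for the second after the job is handed in, with the robot touching nothing.
It also fails if it takes over 72 s, if anything falls off the work surface, if the arm or the gripper's body presses on something with over 40 N, if the wrist force passes 120 N, or if a joint passes its speed limit or range.

## Working session

There is one attempt and no reset: what is moved stays moved. The work goes in short steps, Python scripts to look and compute and a shell command to move; the robot and the scene stay as the last step left them, time stands still between calls to the robot, and variables do not carry over. Pictures are saved under pics/ and viewed, on a budget of 10 in all, crops included, one or two more only if the job needs it, and the job is handed in when it is done.

```bash
mkdir -p pics; ls
cat > h.py <<'E'
import numpy as np, cv2
from plant import r
def cap(n,f=None):
    p,d=r.capture(n)
    if f: cv2.imwrite('pics/'+f,p[:,:,::-1])
    return p,d
def K(n):
    c=r.calibration(n); f=200/np.tan(np.radians(c['vfov'])/2)
    return c,np.array([[f,0,c['cx']],[0,f,c['cy']],[0,0,1]]),np.array(c['D'],float)
def rays(n,uv):
    c,k,D=K(n); q=cv2.undistortPoints(np.array(uv,float).reshape(-1,1,2),k,D).reshape(-1,2)
    d=np.c_[q[:,0],-q[:,1],-np.ones(len(q))]
    return np.array(c['xyz']),d@np.array(c['orientation']).T
def onz(n,uv,z):
    o,d=rays(n,uv); return o+d*((z-o[2])/d[:,2])[:,None]
def cloud(n,depth):
    v,u=np.mgrid[0:400,0:640]; o,d=rays(n,np.c_[u.ravel(),v.ravel()])
    return (o+d*depth.reshape(-1,1)).reshape(400,640,3)
E
python3 - <<'E'
from h import *
for n in('scene','top'):
    p,d=cap(n,n+'0.png'); np.savez('%s0.npz'%n,p=p,d=d); print(n,r.calibration(n))
print(r.get_obs(),r.grip_depth)
E
```

```text
pics
scene {'vfov': 49.05855304403231, 'cx': 319.0671344767992, 'cy': 189.25269875600532, 'D': array([-0.10934764,  0.        ,  0.        ,  0.        ,  0.        ]), 'xyz': array([1.0882162 , 0.37541672, 1.06497942]), 'orientation': array([[-0.54282552, -0.68041128,  0.49232199],
       [ 0.83969125, -0.45093066,  0.30262212],
       [ 0.01609557,  0.57766948,  0.81611207]])}
top {'vfov': 52.075035185774794, 'cx': 319.76998609269805, 'cy': 194.10570170764422, 'D': array([-0.10087273,  0.        ,  0.        ,  0.        ,  0.        ]), 'xyz': array([0.38545293, 0.02953617, 1.45550178]), 'orientation': array([[-0.00749695,  0.99284474, -0.1191768 ],
       [-0.9999476 , -0.00661251,  0.00781496],
       [ 0.00697099,  0.11922914,  0.99284229]])}
{'clock': 0.1, 'joint_positions': array([-7.46330484e+01,  7.12889459e+00,  9.46242659e+01, -1.72895184e-03,
        7.83519918e+01, -4.73159106e+00]), 'joint_vel': array([-0.02019797,  0.06576384, -0.32682213, -0.03173909,  0.11162153,
        0.07613364]), 'joint_torque': array([ 7.05876519e-04, -4.18883479e+01, -3.61094785e+01,  7.76116876e-02,
        4.61463619e-02, -8.48034756e-05]), 'ee_pos': array([ 0.2231878 , -0.60987596,  0.21354028]), 'orientation': array([[ 3.43641084e-01, -9.39100921e-01, -5.14839898e-04],
       [-9.39099277e-01, -3.43641448e-01,  1.76180800e-03],
       [-1.83143584e-03, -1.21943834e-04, -9.99998315e-01]]), 'force': array([ 0.39645172, -0.40209267, -0.43953612]), 'moment': array([-0.01227607,  0.01646353,  0.01350938]), 'width': 0.09508021108145398} 0.0188
```

View pics/top0.png

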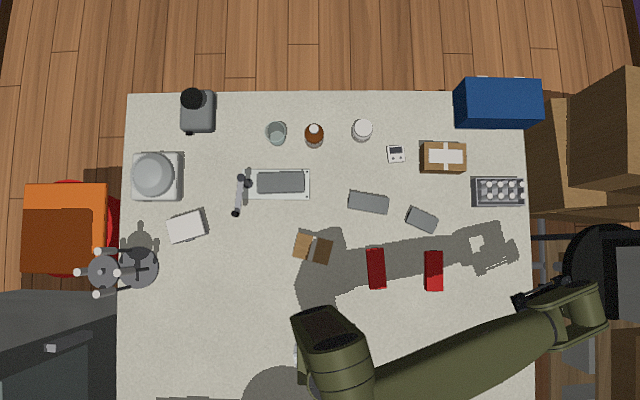

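View pics/scene0.png

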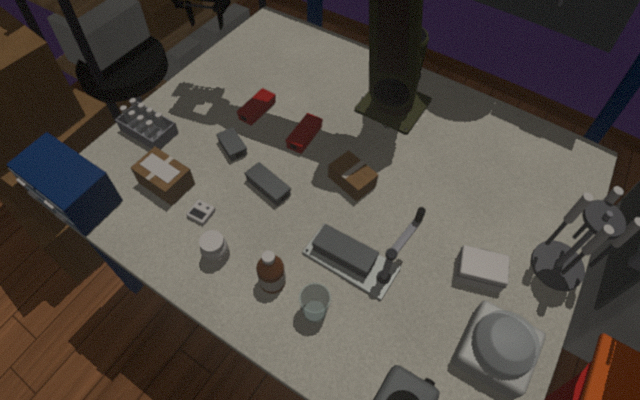

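Top view: the loose grey cases are at (368,202), longer, and (421,219), shorter. Red look-alikes are at (376,268) and (433,270). The large case is on the carrier at (281,182), with the post near (241,178) and the knob near (236,212). The grey pair fits the description, since plain grey is wanted and red isn't. I'll confirm with one enlarged crop and measure.

```bash
cat > meas.py <<'E'
from h import *
def comp(n,p,d,box,z0,z1):
    P=cloud(n,d); m=np.zeros((400,640),np.uint8); u0,v0,u1,v1=box
    m[v0:v1,u0:u1]=1
    m&=((P[:,:,2]>z0)&(P[:,:,2]<z1)&(d>0)).astype(np.uint8)
    k,l,s,c=cv2.connectedComponentsWithStats(m); i=1+np.argmax(s[1:,4]); return l==i,P
def rect(n,m,P,z):
    # outline pixels cast on the plane of the top
    c=max(cv2.findContours(m.astype(np.uint8),cv2.RETR_EXTERNAL,cv2.CHAIN_APPROX_NONE)[0],key=len).reshape(-1,2)
    v,u=np.nonzero(m); X=onz(n,np.c_[u,v],z)[:,:2]
    (c0,wh,a)=cv2.minAreaRect(X.astype(np.float32)); 
    C=X.mean(0); w=np.linalg.eigh(np.cov((X-C).T))[1][:,1]
    zz=P[m][:,2]
    print(n,'rect',np.round(c0,4),np.round(wh,4),round(a,1),'mean',np.round(C,4),'long axis',round(np.degrees(np.arctan2(w[1],w[0]))%180,2),'z',np.round([np.median(zz),zz.std()],4),m.sum())
E
python3 - <<'E'
from meas import *
B={'top':{'med':(340,180,396,222),'small':(398,198,445,240),'large':(250,165,312,200),'knob':(222,160,262,225)},
'scene':{'med':(235,155,300,210),'small':(210,120,255,165),'large':(300,215,392,290),'knob':(370,195,435,300)}}
H={'med':.04,'small':.036,'large':.056,'knob':.19}
for n in B:
    q=np.load(n+'0.npz'); p,d=q['p'],q['d']
    for k,b in B[n].items():
        z=H[k]; m,P=comp(n,p,d,b,z-.007,z+.007 if k!='knob' else z+.02); rect(n,m,P,z) ; print(k)
        if k=='knob':
            m,P=comp(n,p,d,b,.135,.16); rect(n,m,P,.15)
t=np.load('top0.npz')['p']; a=cv2.resize(t[150:290,215:455],None,fx=3.3,fy=3.3,interpolation=cv2.INTER_CUBIC)
cv2.imwrite('pics/crop1.png',a[:,:,::-1])
E
```

```text
top rect [ 0.5236 -0.1494] [0.1409 0.0599] 79.3 mean [ 0.5235 -0.1492] long axis 79.41 z [0.0401 0.0028] 676
med
top rect [ 0.4641 -0.3384] [0.1054 0.0602] 62.9 mean [ 0.4629 -0.339 ] long axis 65.87 z [0.0363 0.0029] 488
small
top rect [0.5949 0.156 ] [0.0705 0.1666] 1.5 mean [0.5953 0.1575] long axis 91.78 z [0.0559 0.0028] 938
large
top rect [0.4785 0.2864] [0.0189 0.0156] 89.7 mean [0.4785 0.2855] long axis 75.11 z [0.1931 0.0025] 32
knob
top rect [0.54   0.2778] [0.0271 0.1399] 85.9 mean [0.5486 0.2781] long axis 175.0 z [0.1509 0.0035] 263
scene rect [ 0.5277 -0.1462] [0.1435 0.0626] 79.3 mean [ 0.5277 -0.1449] long axis 79.08 z [0.0401 0.0023] 838
med
scene rect [ 0.4648 -0.3364] [0.1129 0.0615] 65.1 mean [ 0.465  -0.3361] long axis 65.36 z [0.0365 0.0023] 516
small
scene rect [0.5991 0.1582] [0.0745 0.1641] 1.8 mean [0.5989 0.1589] long axis 91.04 z [0.0562 0.0021] 1543
large
scene rect [0.4805 0.2891] [0.0267 0.0186] 10.4 mean [0.4799 0.2889] long axis 9.36 z [0.1934 0.0036] 66
knob
scene rect [0.5436 0.2801] [0.028  0.1415] 85.4 mean [0.5516 0.281 ] long axis 173.11 z [0.1513 0.0029] 426
```

View pics/crop1.png

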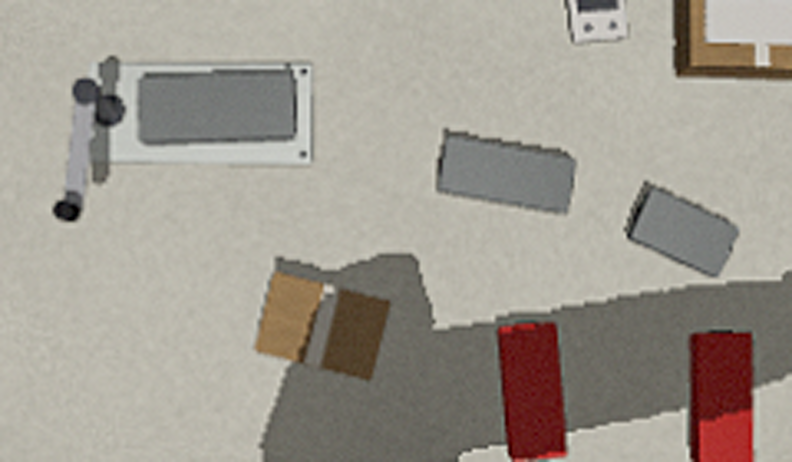

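The crop confirms the plain grey medium case at (507,172) and small case at (682,228) in crop pixels. The red ones are excluded. Averaging both cameras gives these positions and long-axis angles:

| Case | Position | Long axis |
|---|---|---|
| Medium | (0.5255, -0.1475) | 79.3° |
| Small | (0.464, -0.3375) | 65.4° |
| Large | (0.597, 0.158) | 91.5° |

Next I swing to the medium case.

```bash
cat > go.py <<'E'
import sys,numpy as np
from plant import r
from scipy.spatial.transform import Rotation as Ro
x,y,z,yaw=map(float,sys.argv[1:])   # yaw of tool x in world
o=r.get_obs(); R=np.array(o['orientation']); c,s=np.cos(np.radians(yaw)),np.sin(np.radians(yaw))
T=np.array([[c,s,0],[s,-c,0],[0,0,-1]])
print('turn',np.round(Ro.from_matrix(R.T@T).as_rotvec(True),2),'shift',np.round(R.T@(np.array([x,y,z])-o['ee_pos']),4),'pos',np.round(o['ee_pos'],4),'w',round(o['width'],4),'F',np.round(o['force'],1),'t',round(o['clock'],2))
E
python3 -m inch '[[0,0,-4.55,-0.008,-0.0437,0,1],[0,0,-4.55,-0.008,-0.0437,0,1],[0,0,-4.55,-0.008,-0.0437,0,1],[0,0,-4.55,-0.008,-0.0437,0,1],[0,0,-4.55,-0.008,-0.0437,0,1],[0,0,-4.55,-0.008,-0.0437,0,1],[0,0,-4.55,-0.008,-0.0437,0,1]]'
python3 -m inch '[[0,0,-4.55,-0.008,-0.0437,0,1],[0,0,-4.55,-0.008,-0.0437,0,1],[0,0,-4.55,-0.008,-0.0437,0,1],[0,0,-4.55,-0.008,-0.0437,0,1],[0,0,-4.55,-0.008,-0.0437,0,1],[0,0,-4.55,-0.008,-0.0437,0,1],[0,0,0,0,0,0,1]]'
python3 go.py 0.5255 -0.1475 0.006 -10.7
```

```text
clock: 0.8
ee_pos: [0.4449, -0.3904, 0.2087]
orientation: [[0.794, -0.608, -0.004], [-0.607, -0.794, 0.007], [-0.008, -0.003, -1.0]]
force: [0.3, -0.2, 0.4]
width: 0.0952
clock: 1.5
ee_pos: [0.5158, -0.1198, 0.2065]
orientation: [[0.989, -0.149, -0.008], [-0.149, -0.989, 0.011], [-0.01, -0.01, -1.0]]
force: [0.8, -1.0, -0.1]
width: 0.0951
turn [-0.55  0.57  2.15] shift [0.0157 0.0279 0.2001] pos [ 0.5158 -0.1198  0.2065] w 0.0951 F [ 0.8 -1.  -0.1] t 1.5
```

```bash
python3 -m inch '[[-0.5,0.5,2.1,0.008,0.014,0.04,1],[0,0,0,0.008,0.014,0.04,1],[0,0,0,0,0,0.03,1],[0,0,0,0,0,0,1]]'
python3 go.py 0.5255 -0.1475 0.006 -10.7
```

```text
clock: 1.9
ee_pos: [0.5282, -0.1507, 0.0947]
orientation: [[0.983, -0.184, 0.003], [-0.184, -0.983, -0.002], [0.004, 0.002, -1.0]]
force: [-0.4, 0.5, 0.2]
width: 0.0952
turn [ 0.09 -0.21  0.08] shift [-0.0035 -0.0028  0.0887] pos [ 0.5282 -0.1507  0.0947] w 0.0952 F [-0.4  0.5  0.2] t 1.9
```

```bash
python3 -m inch '[[0,-0.2,0,-0.0035,-0.003,0.02,1],[0,0,0,0,0,0.02,1],[0,0,0,0,0,0.02,1],[0,0,0,0,0,0.015,1],[0,0,0,0,0,0,1]]'
python3 go.py 0.5255 -0.1475 0.006 -10.7
```

```text
clock: 2.4
ee_pos: [0.5283, -0.1514, 0.0231]
orientation: [[0.982, -0.188, 0.006], [-0.188, -0.982, -0.005], [0.006, 0.004, -1.0]]
force: [0.2, 0.2, 0.0]
width: 0.0954
turn [ 0.22 -0.37 -0.16] shift [-0.0036 -0.0034  0.017 ] pos [ 0.5283 -0.1514  0.0231] w 0.0954 F [0.2 0.2 0. ] t 2.4
```

```bash
python3 -m inch '[[0.2,-0.4,0,-0.0035,-0.0035,0,1],[0,0,0,0,0,0,1]]'
python3 go.py 0.5255 -0.1475 0.006 -10.7
python3 -m inch '[[0,0,0,0,0,0,1]]'
python3 go.py 0.5255 -0.1475 0.006 -10.7
```

```text
clock: 2.6
ee_pos: [0.5267, -0.148, 0.0253]
orientation: [[0.982, -0.189, 0.001], [-0.189, -0.982, -0.001], [0.001, 0.001, -1.0]]
force: [0.2, 0.9, 0.3]
width: 0.0951
turn [ 0.03 -0.09 -0.21] shift [-0.0013 -0.0002  0.0193] pos [ 0.5267 -0.148   0.0253] w 0.0951 F [0.2 0.9 0.3] t 2.6
clock: 2.7
ee_pos: [0.5276, -0.1482, 0.0266]
orientation: [[0.982, -0.189, 0.003], [-0.189, -0.982, -0.002], [0.004, 0.001, -1.0]]
force: [-0.2, -0.5, 0.2]
width: 0.0952
turn [ 0.06 -0.21 -0.2 ] shift [-0.0023 -0.0003  0.0206] pos [ 0.5276 -0.1482  0.0266] w 0.0952 F [-0.2 -0.5  0.2] t 2.7
```

```bash
python3 -m inch '[[0,-0.2,-0.2,-0.0025,0,0.01,1],[0,0,0,0,0,0.01,1],[0,0,0,0,0,0,1]]'
python3 go.py 0.5255 -0.1475 0.006 -10.7
```

```text
clock: 3.0
ee_pos: [0.5263, -0.1481, 0.007]
orientation: [[0.983, -0.185, 0.003], [-0.185, -0.983, -0.002], [0.003, 0.002, -1.0]]
force: [0.4, 0.3, -0.6]
width: 0.0949
turn [ 0.1  -0.2   0.03] shift [-0.0009 -0.0005  0.001 ] pos [ 0.5263 -0.1481  0.007 ] w 0.0949 F [ 0.4  0.3 -0.6] t 3.0
```

```bash
python3 -m inch '[[0,0,0,0,0,0,0],[0,0,0,0,0,0,0],[0,0,0,0,0,0,0],[0,0,0,0,0,0,0],[0,0,0,0,0,0,0],[0,0,0,0,0,0,0]]'
python3 go.py 0.5255 -0.1475 0.006 -10.7
```

```text
clock: 3.6
ee_pos: [0.5259, -0.148, 0.0064]
orientation: [[0.983, -0.185, 0.002], [-0.185, -0.983, -0.002], [0.002, 0.001, -1.0]]
force: [-0.7, -0.2, -1.7]
width: 0.0601
turn [ 0.08 -0.11  0.04] shift [-0.0005 -0.0004  0.0004] pos [ 0.5259 -0.148   0.0064] w 0.0601 F [-0.7 -0.2 -1.7] t 3.6
```

```bash
python3 -m inch '[[0,0,0,0,0,-0.01,0],[0,0,0,0,0,-0.03,0],[0,0,0,0,0,-0.04,0],[0,0,0,0,0,-0.04,0],[0,0,0,0,0,0,0]]'
python3 go.py 0.5255 -0.1475 0.006 -10.7
python3 -m inch '[[0,0,-1.5,0.002,-0.02,0,0],[0,0,-1.5,0.003,-0.04,0,0],[0,0,-1.5,0.005,-0.04,0,0],[0,0,-1.5,0.006,-0.04,0,0],[0,0,-1.5,0.008,-0.04,0,0],[0,0,-1.5,0.008,-0.04,0,0],[0,0,-1.5,0.008,-0.03,0,0],[0,0,-1.5,0.002,-0.02,0,0]]'
python3 go.py 0.597 0.158 0.0624 1.5
```

```text
clock: 4.1
ee_pos: [0.5228, -0.1466, 0.1288]
orientation: [[0.983, -0.185, -0.006], [-0.185, -0.983, 0.001], [-0.006, -0.0, -1.0]]
force: [1.2, -0.6, -1.4]
width: 0.0596
turn [-0.01  0.33  0.03] shift [0.0035 0.0004 0.1228] pos [ 0.5228 -0.1466  0.1288] w 0.0596 F [ 1.2 -0.6 -1.4] t 4.1
clock: 4.9
ee_pos: [0.5877, 0.1251, 0.1227]
orientation: [[1.0, 0.025, -0.013], [0.025, -1.0, -0.001], [-0.013, 0.0, -1.0]]
force: [0.5, -0.5, -3.0]
width: 0.0597
turn [ 0.01  0.76 -0.09] shift [ 0.0109 -0.0327  0.0602] pos [0.5877 0.1251 0.1227] w 0.0597 F [ 0.5 -0.5 -3. ] t 4.9
```

```bash
python3 -m inch '[[0,0.7,0,0.006,-0.016,0.01,0],[0,0,0,0.005,-0.016,0.01,0],[0,0,0,0,0,0,0],[0,0,0,0,0,0,0]]'
python3 go.py 0.597 0.158 0.0624 1.5
python3 - <<'E'
from h import *
p,d=cap('scene'); t,e=cap('top'); np.savez('s1.npz',p=p,d=d,t=t,e=e)
a=cv2.resize(p[160:320,270:450],None,fx=3,fy=3,interpolation=cv2.INTER_CUBIC)
b=cv2.resize(t[130:250,210:340],None,fx=2,fy=4*160*3/480/4*2 if 0 else 2,interpolation=cv2.INTER_CUBIC)
b=cv2.copyMakeBorder(b,0,a.shape[0]-b.shape[0],0,0,cv2.BORDER_CONSTANT)
cv2.imwrite('pics/hold1.png',np.hstack([a,b])[:,:,::-1])
E
```

```text
clock: 5.3
ee_pos: [0.5955, 0.1608, 0.0961]
orientation: [[1.0, 0.027, -0.007], [0.027, -1.0, -0.002], [-0.007, 0.002, -1.0]]
force: [-0.2, -1.1, -2.3]
width: 0.0596
turn [0.09 0.41 0.02] shift [0.0017 0.0028 0.0337] pos [0.5955 0.1608 0.0961] w 0.0596 F [-0.2 -1.1 -2.3] t 5.3
```

View pics/hold1.png

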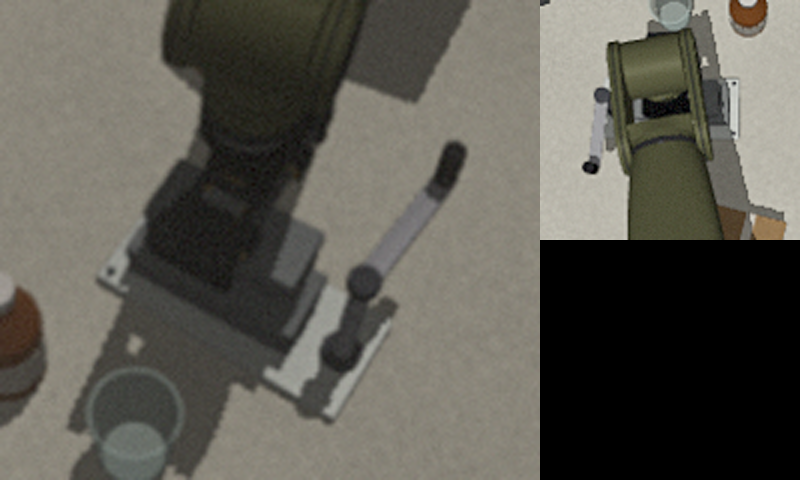

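The scene view shows the medium case held above the large one, mostly hidden by the arm. The case's two top ends are visible around (185,190) and (300,255) in the picture. I'll measure those edges against the TCP to get the local camera bias.

Run:
```python
from meas import *
q=np.load('s1.npz')
for n,d,B in(('scene',q['d'],(300,200,392,290)),('top',q['e'],(240,160,315,205))):
    P=cloud(n,d); z=P[:,:,2]
    b=np.zeros((400,640),bool); b[B[1]:B[3],B[0]:B[2]]=1
    m=b&(z>.118)&(z<.138)&(d>0)
    v,u=np.nonzero(m); X=onz(n,np.c_[u,v],.130)
    print(n,m.sum(),np.median(z[m]),'x pct',np.percentile(X[:,0],[0,1,5,50,95,99,100]).round(4),'y',np.percentile(X[:,1],[0,1,5,50,95,99,100]).round(4))
    for y0 in np.arange(.08,.25,.01):
        s=X[(X[:,1]>y0)&(X[:,1]<y0+.01)]
        if len(s): print(round(y0,2),len(s),s[:,0].min().round(4),s[:,0].max().round(4))
```

```text
scene 716 0.12968501430218055 x pct [0.567  0.5684 0.5711 0.595  0.6273 0.6308 0.6319] y [0.0904 0.0915 0.0946 0.1954 0.2289 0.2798 0.2843]
0.09 83 0.5689 0.6319
0.1 72 0.5686 0.6316
0.11 9 0.5684 0.5888
0.12 7 0.5803 0.5918
0.13 22 0.5773 0.5915
0.14 19 0.5782 0.591
0.15 19 0.5779 0.5907
0.16 1 0.5877 0.5877
0.17 8 0.567 0.5917
0.18 68 0.5679 0.6317
0.19 93 0.5685 0.6311
0.2 97 0.568 0.6304
0.21 100 0.5675 0.6311
0.22 89 0.5673 0.6295
0.23 6 0.5941 0.6171
top 170 0.12917754873803744 x pct [0.5626 0.5627 0.5684 0.5917 0.6216 0.6249 0.625 ] y [0.0868 0.0868 0.09   0.1032 0.2245 0.2278 0.2279]
0.08 4 0.5882 0.5982
0.09 72 0.5684 0.6249
0.1 49 0.5685 0.6249
0.11 7 0.605 0.625
0.2 1 0.5626 0.5626
0.21 12 0.5627 0.5925
0.22 25 0.5627 0.5925
```

```bash
python3 -m inch '[[0,0.4,0,0.0005,0.0025,0.012,0],[0,0,0,0,0,0,0],[0,0,0,0,0,0,0]]'
python3 go.py 0.596 0.1583 0.0624 1.5
```

```text
clock: 5.7
ee_pos: [0.5966, 0.1556, 0.0842]
orientation: [[1.0, 0.023, 0.002], [0.023, -1.0, -0.002], [0.002, 0.002, -1.0]]
force: [0.1, -0.4, -2.4]
width: 0.0596
turn [ 0.09 -0.12 -0.19] shift [-0.0006 -0.0027  0.0218] pos [0.5966 0.1556 0.0842] w 0.0596 F [ 0.1 -0.4 -2.4] t 5.7
```

```bash
python3 -m inch '[[0,0,-0.1,0,-0.002,0.008,0],[0,0,0,0,0,0,0],[0,0,0,0,0,0,0]]'
python3 go.py 0.596 0.1583 0.0624 1.5
```

```text
clock: 6.0
ee_pos: [0.5967, 0.1571, 0.0758]
orientation: [[1.0, 0.024, 0.003], [0.024, -1.0, -0.002], [0.003, 0.002, -1.0]]
force: [-0.2, -0.1, -1.8]
width: 0.0597
turn [ 0.09 -0.15 -0.15] shift [-0.0007 -0.0012  0.0134] pos [0.5967 0.1571 0.0758] w 0.0597 F [-0.2 -0.1 -1.8] t 6.0
```

```bash
python3 -m inch '[[0,-0.1,-0.1,-0.0005,-0.001,0.007,0],[0,0,0,0,0,0,0],[0,0,0,0,0,0.003,0],[0,0,0,0,0,0,0]]'
python3 go.py 0.596 0.1583 0.0624 1.5
```

```text
clock: 6.4
ee_pos: [0.5963, 0.1584, 0.065]
orientation: [[1.0, 0.026, 0.001], [0.026, -1.0, -0.001], [0.001, 0.002, -1.0]]
force: [0.1, -0.0, -2.7]
width: 0.06
turn [ 0.09 -0.05 -0.02] shift [-0.0003  0.0001  0.0026] pos [0.5963 0.1584 0.065 ] w 0.06 F [ 0.1 -0.  -2.7] t 6.4
```

```bash
python3 -m inch '[[0,0,0,0,0,0.0015,0],[0,0,0,0,0,0.001,0]]'
python3 go.py 0.596 0.1583 0.0624 1.5
python3 -m inch '[[0,0,0,0,0,0.001,0],[0,0,0,0,0,0.001,0]]'
python3 go.py 0.596 0.1583 0.0624 1.5
```

```text
clock: 6.6
ee_pos: [0.5965, 0.1585, 0.0627]
orientation: [[1.0, 0.026, 0.002], [0.026, -1.0, -0.001], [0.002, 0.001, -1.0]]
force: [0.3, 0.4, -2.3]
width: 0.0599
turn [ 0.08 -0.09 -0.01] shift [-0.0005  0.0002  0.0003] pos [0.5965 0.1585 0.0627] w 0.0599 F [ 0.3  0.4 -2.3] t 6.6
clock: 6.8
ee_pos: [0.5969, 0.1586, 0.0624]
orientation: [[1.0, 0.026, 0.002], [0.026, -1.0, -0.001], [0.002, 0.002, -1.0]]
force: [-3.6, -0.9, 4.0]
width: 0.06
turn [ 0.09 -0.09 -0.01] shift [-0.0009  0.0002  0.    ] pos [0.5969 0.1586 0.0624] w 0.06 F [-3.6 -0.9  4. ] t 6.8
```

```bash
python3 -m inch '[[0,0,0,0,0,0,1],[0,0,0,0,0,0,1],[0,0,0,0,0,0,1],[0,0,0,0,0,0,1],[0,0,0,0,0,0,1]]'
python3 -m inch '[[0,0,0,0,0,-0.02,1],[0,0,0,0,0,-0.04,1],[0,0,0,0,0,-0.04,1],[0,0,2,0,0.03,-0.03,1],[0,0,2,0,0.045,0,1],[0,0,3,0,0.045,0,1],[0,0,3,0,0.045,0,1],[0,0,4,0,0.045,0,1]]'
python3 -m inch '[[0,0,4,-0.01,0.045,0,1],[0,0,4,-0.01,0.045,0,1],[0,0,4,-0.01,0.045,0,1],[0,0,0,0,0,0,1]]'
python3 go.py 0.464 -0.3375 0.006 -24.6
python3 - <<'E'
from meas import *
p,d=cap('scene'); t,e=cap('top'); np.savez('s2.npz',p=p,d=d,t=t,e=e)
B={'top':(235,155,320,205),'scene':(290,190,392,290)}
for n,dd in(('top',e),('scene',d)):
    P=cloud(n,dd)
    for z in(.096,.056):
        m,P=comp(n,p,dd,B[n],z-.007,z+.007); rect(n,m,P,z)
a=cv2.resize(p[160:320,270:450],None,fx=3,fy=3,interpolation=cv2.INTER_CUBIC)
b=cv2.resize(t[130:250,210:340],None,fx=2,fy=2,interpolation=cv2.INTER_CUBIC)
b=cv2.copyMakeBorder(b,0,a.shape[0]-b.shape[0],0,0,cv2.BORDER_CONSTANT)
cv2.imwrite('pics/put1.png',np.hstack([a,b])[:,:,::-1])
E
```

```text
clock: 7.3
ee_pos: [0.5988, 0.1588, 0.0638]
orientation: [[1.0, 0.026, 0.007], [0.026, -1.0, -0.001], [0.007, 0.001, -1.0]]
force: [-0.1, 0.0, -0.1]
width: 0.0926
clock: 8.1
ee_pos: [0.5857, -0.0521, 0.1993]
orientation: [[0.977, -0.215, 0.009], [-0.215, -0.977, -0.002], [0.009, -0.0, -1.0]]
force: [0.5, -0.9, 0.7]
width: 0.0952
clock: 8.5
ee_pos: [0.5152, -0.182, 0.1994]
orientation: [[0.904, -0.428, 0.011], [-0.428, -0.904, -0.004], [0.011, -0.0, -1.0]]
force: [0.2, 1.3, -1.1]
width: 0.095
turn [-0.02 -0.66 -0.72] shift [0.018  0.1625 0.1936] pos [ 0.5152 -0.182   0.1994] w 0.095 F [ 0.2  1.3 -1.1] t 8.5
top rect [0.5961 0.1556] [0.0606 0.1418] 1.3 mean [0.5963 0.1572] long axis 91.2 z [0.0958 0.0027] 728
top rect [0.5937 0.1561] [0.0693 0.1669] 2.2 mean [0.5799 0.1471] long axis 95.65 z [0.0552 0.0029] 230
scene rect [0.6002 0.1573] [0.0632 0.1383] 0.2 mean [0.6002 0.158 ] long axis 90.92 z [0.0961 0.002 ] 1191
scene rect [0.6007 0.1577] [0.0721 0.1647] 3.8 mean [0.6164 0.1788] long axis 103.02 z [0.0563 0.003 ] 407
```

View pics/put1.png

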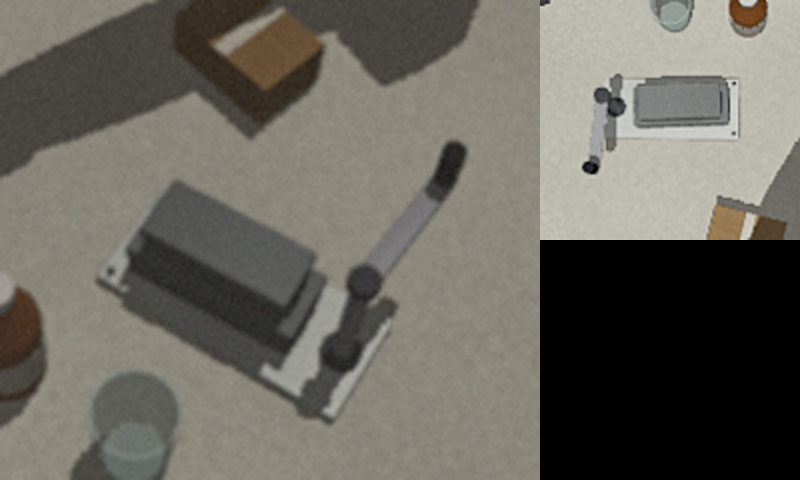

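The medium case sits centred on the large one, within about 1 mm in both cameras, and the bar is untouched. Next is the small case.

```bash
python3 -m inch '[[0,-0.6,-0.5,0.004,0.04,0.02,1],[0,0,0,0.005,0.04,0.03,1],[0,0,0,0.005,0.04,0.03,1],[0,0,0,0.004,0.03,0.02,1],[0,0,0,0,0,0,1],[0,0,0,0,0,0,1]]'
python3 go.py 0.464 -0.3375 0.006 -24.6
```

```text
clock: 9.2
ee_pos: [0.4797, -0.3202, 0.0984]
orientation: [[0.917, -0.399, 0.011], [-0.399, -0.917, 0.002], [0.009, -0.006, -1.0]]
force: [0.6, -0.6, 0.0]
width: 0.0957
turn [-0.37 -0.5   1.06] shift [-0.0083  0.0228  0.0922] pos [ 0.4797 -0.3202  0.0984] w 0.0957 F [ 0.6 -0.6  0. ] t 9.2
```

```bash
python3 -m inch '[[-0.3,-0.5,1,-0.008,0.02,0.02,1],[0,0,0,0,0,0.02,1],[0,0,0,0,0,0.01,1],[0,0,0,0,0,0,1],[0,0,0,0,0,0,1]]'
python3 go.py 0.464 -0.3375 0.006 -24.6
```

```text
clock: 9.7
ee_pos: [0.4725, -0.3308, 0.0526]
orientation: [[0.914, -0.405, 0.008], [-0.405, -0.914, -0.003], [0.009, -0.0, -1.0]]
force: [-0.5, -1.0, 1.0]
width: 0.0951
turn [-0.03 -0.5   0.71] shift [-0.0055  0.0096  0.0466] pos [ 0.4725 -0.3308  0.0526] w 0.0951 F [-0.5 -1.   1. ] t 9.7
```

```bash
python3 -m inch '[[0,-0.5,0.7,-0.005,0.009,0,1],[0,0,0,0,0,0,1],[0,0,0,0,0,0,1]]'
python3 go.py 0.464 -0.3375 0.006 -24.6
```

```text
clock: 10.0
ee_pos: [0.4658, -0.3377, 0.0558]
orientation: [[0.91, -0.415, 0.003], [-0.415, -0.91, -0.002], [0.004, 0.001, -1.0]]
force: [-0.8, -0.4, 0.2]
width: 0.0953
turn [ 0.05 -0.22  0.06] shift [-0.0019  0.0005  0.0497] pos [ 0.4658 -0.3377  0.0558] w 0.0953 F [-0.8 -0.4  0.2] t 10.0
```

```bash
python3 -m inch '[[0,-0.2,0,-0.0015,0.0005,0.01,1],[0,0,0,0,0,0.015,1],[0,0,0,0,0,0.012,1],[0,0,0,0,0,0.005,1],[0,0,0,0,0,0,1],[0,0,0,0,0,0,1]]'
python3 go.py 0.464 -0.3375 0.006 -24.6
```

```text
clock: 10.6
ee_pos: [0.4632, -0.3374, 0.009]
orientation: [[0.909, -0.416, -0.002], [-0.416, -0.909, 0.001], [-0.002, 0.0, -1.0]]
force: [-0.1, 0.1, -0.2]
width: 0.0949
turn [0.01 0.1  0.01] shift [ 0.0008 -0.0002  0.003 ] pos [ 0.4632 -0.3374  0.009 ] w 0.0949 F [-0.1  0.1 -0.2] t 10.6
```

```bash
python3 -m inch '[[0,0,0,0,0,0.003,1],[0,0,0,0,0,0,0],[0,0,0,0,0,0,0],[0,0,0,0,0,0,0],[0,0,0,0,0,0,0],[0,0,0,0,0,0,0],[0,0,0,0,0,0,0]]'
python3 go.py 0.464 -0.3375 0.006 -24.6
python3 -m inch '[[0,0,0,0,0,-0.01,0],[0,0,0,0,0,-0.03,0],[0,0,0,0,0,-0.04,0],[0,0,0,0,0,-0.05,0],[0,0,0,0,0,-0.03,0],[0,0,0,0,0,0,0]]'
python3 go.py 0.5965 0.1585 0.103 1.3
```

```text
clock: 11.3
ee_pos: [0.464, -0.338, 0.0072]
orientation: [[0.909, -0.416, -0.0], [-0.416, -0.909, -0.001], [0.0, 0.001, -1.0]]
force: [0.8, -1.1, -0.8]
width: 0.0596
turn [ 0.06 -0.02  0.02] shift [-0.0002 -0.0005  0.0012] pos [ 0.464  -0.338   0.0072] w 0.0596 F [ 0.8 -1.1 -0.8] t 11.3
clock: 11.9
ee_pos: [0.461, -0.3351, 0.1697]
orientation: [[0.909, -0.416, -0.008], [-0.416, -0.909, 0.006], [-0.01, -0.002, -1.0]]
force: [-0.2, -0.8, -2.9]
width: 0.0595
turn [ -0.26   0.51 -25.88] shift [-0.0815 -0.505   0.0688] pos [ 0.461  -0.3351  0.1697] w 0.0595 F [-0.2 -0.8 -2.9] t 11.9
```

```bash
python3 -m inch '[[0,0.5,-1.8,-0.003,-0.02,0,0],[0,0,-1.8,-0.005,-0.036,0,0],[0,0,-1.8,-0.004,-0.036,0,0],[0,0,-1.8,-0.003,-0.036,0,0],[0,0,-1.8,-0.001,-0.036,0,0],[0,0,-1.8,0,-0.036,0,0],[0,0,-1.8,0.001,-0.036,0,0]]'
python3 -m inch '[[0,0,-1.8,0.003,-0.036,0,0],[0,0,-1.8,0.004,-0.036,0,0],[0,0,-1.8,0.005,-0.036,0,0],[0,0,-1.8,0.006,-0.036,0,0],[0,0,-1.8,0.006,-0.025,0,0],[0,0,0,0.004,-0.01,0,0],[0,0,0,0,0,0,0]]'
python3 go.py 0.5965 0.1585 0.103 1.3
```

```text
clock: 12.6
ee_pos: [0.5173, -0.0999, 0.1571]
orientation: [[0.978, -0.208, -0.014], [-0.208, -0.978, 0.008], [-0.015, -0.005, -1.0]]
force: [1.2, 0.5, -3.0]
width: 0.06
clock: 13.3
ee_pos: [0.5622, 0.0856, 0.1395]
orientation: [[0.998, -0.041, -0.038], [-0.04, -0.999, 0.009], [-0.038, -0.008, -0.999]]
force: [-0.1, -0.7, -3.0]
width: 0.06
turn [-0.51  2.19 -3.63] shift [ 0.0327 -0.0739  0.0359] pos [0.5622 0.0856 0.1395] w 0.06 F [-0.1 -0.7 -3. ] t 13.3
```

```bash
python3 -m inch '[[-0.5,2.1,-1.2,0.01,-0.02,-0.004,0],[0,0.3,-1.2,0.01,-0.02,0,0],[0,0.2,-1.2,0.008,-0.02,0,0],[0,0,0,0.004,-0.01,0,0],[0,0,0,0,0,0,0]]'
python3 go.py 0.5965 0.1585 0.103 1.3
```

```text
clock: 13.8
ee_pos: [0.5942, 0.1529, 0.138]
orientation: [[1.0, 0.019, -0.001], [0.019, -1.0, -0.005], [-0.001, 0.005, -1.0]]
force: [0.2, -0.8, -2.6]
width: 0.0605
turn [ 0.27  0.05 -0.2 ] shift [ 0.0024 -0.0057  0.0349] pos [0.5942 0.1529 0.138 ] w 0.0605 F [ 0.2 -0.8 -2.6] t 13.8
```

```bash
python3 -m inch '[[0.2,0,-0.2,0.002,-0.0045,0.008,0],[0,0,0,0,0,0.005,0],[0,0,0,0,0,0,0],[0,0,0,0,0,0,0]]'
python3 go.py 0.5965 0.1585 0.103 1.3
python3 - <<'E'
from meas import *
from plant import r
p,d=cap('scene'); t,e=cap('top'); zt=r.get_obs()['ee_pos'][2]-.0072+.036; print(zt)
for n,dd,B in(('scene',d,(290,185,392,290)),('top',e,(240,150,315,205))):
    P=cloud(n,dd); z=P[:,:,2]
    b=np.zeros((400,640),bool); b[B[1]:B[3],B[0]:B[2]]=1
    m=b&(z>zt-.01)&(z<zt+.008)&(dd>0)
    v,u=np.nonzero(m); X=onz(n,np.c_[u,v],zt)
    print(n)
    for y0 in np.arange(.08,.25,.01):
        s=X[(X[:,1]>y0)&(X[:,1]<y0+.01)]
        if len(s): print(round(y0,2),len(s),s.min(0).round(4),s.max(0).round(4))
E
```

```text
clock: 14.2
ee_pos: [0.5953, 0.155, 0.1223]
orientation: [[1.0, 0.02, -0.004], [0.02, -1.0, -0.003], [-0.004, 0.003, -1.0]]
force: [-0.2, 0.1, -1.5]
width: 0.0599
turn [ 0.15  0.24 -0.14] shift [ 0.0013 -0.0035  0.0193] pos [0.5953 0.155  0.1223] w 0.0599 F [-0.2  0.1 -1.5] t 14.2
0.15136134123389514
scene
0.1 5 [0.5681 0.1026 0.1514] [0.5859 0.1036 0.1514]
0.11 6 [0.5789 0.1164 0.1514] [0.5865 0.1199 0.1514]
0.12 19 [0.5735 0.1205 0.1514] [0.5873 0.1296 0.1514]
0.13 22 [0.573  0.1301 0.1514] [0.5871 0.1398 0.1514]
0.14 22 [0.5726 0.1401 0.1514] [0.5866 0.1497 0.1514]
0.15 3 [0.575  0.1503 0.1514] [0.585  0.1511 0.1514]
0.16 2 [0.5669 0.1631 0.1514] [0.577  0.1633 0.1514]
0.17 34 [0.5689 0.1729 0.1514] [0.6298 0.18   0.1514]
0.18 93 [0.5685 0.1801 0.1514] [0.6305 0.19   0.1514]
0.19 96 [0.568  0.19   0.1514] [0.6312 0.1996 0.1514]
0.2 74 [0.5678 0.2001 0.1514] [0.6306 0.2082 0.1514]
top
0.1 31 [0.5721 0.102  0.1514] [0.6244 0.1085 0.1514]
```

```bash
python3 -m inch '[[0.1,0.2,-0.1,0.0008,-0.0017,0.008,0],[0,0,0,0,0,0,0],[0,0,0,0,0,0,0]]'
python3 go.py 0.5963 0.1572 0.1032 1.3
```

```text
clock: 14.6
ee_pos: [0.5965, 0.1566, 0.1146]
orientation: [[1.0, 0.022, 0.001], [0.022, -1.0, -0.0], [0.001, 0.001, -1.0]]
force: [-0.7, -0.5, -3.0]
width: 0.0601
turn [ 0.03 -0.06 -0.05] shift [-0.0002 -0.0006  0.0114] pos [0.5965 0.1566 0.1146] w 0.0601 F [-0.7 -0.5 -3. ] t 14.6
```

```bash
python3 -m inch '[[0,0,0,0,-0.0005,0.007,0],[0,0,0,0,0,0,0],[0,0,0,0,0,0.002,0],[0,0,0,0,0,0,0]]'
python3 go.py 0.5963 0.1572 0.1032 1.3
```

```text
clock: 15.0
ee_pos: [0.5964, 0.1572, 0.1047]
orientation: [[1.0, 0.022, 0.001], [0.022, -1.0, -0.001], [0.001, 0.001, -1.0]]
force: [0.3, -0.3, -3.7]
width: 0.0599
turn [ 0.03 -0.05 -0.04] shift [-0.0001  0.      0.0015] pos [0.5964 0.1572 0.1047] w 0.0599 F [ 0.3 -0.3 -3.7] t 15.0
```

```bash
python3 -m inch '[[0,0,0,0,0,0.001,0],[0,0,0,0,0,0.001,0]]'
python3 -m inch '[[0,0,0,0,0,0.0005,0],[0,0,0,0,0,0.0005,0]]'
python3 go.py 0.5963 0.1572 0.1032 1.3
```

```text
clock: 15.2
ee_pos: [0.5966, 0.1573, 0.1033]
orientation: [[1.0, 0.022, 0.001], [0.022, -1.0, -0.001], [0.001, 0.001, -1.0]]
force: [-2.3, -0.3, 2.3]
width: 0.0598
clock: 15.4
ee_pos: [0.5967, 0.1573, 0.1033]
orientation: [[1.0, 0.022, 0.001], [0.022, -1.0, -0.001], [0.001, 0.001, -1.0]]
force: [-1.4, 0.2, 0.8]
width: 0.0598
turn [ 0.04 -0.06 -0.03] shift [-0.0004  0.0001  0.0001] pos [0.5967 0.1573 0.1033] w 0.0598 F [-1.4  0.2  0.8] t 15.4
```

```bash
python3 -m inch '[[0,0,0,0,0,0,1],[0,0,0,0,0,0,1],[0,0,0,0,0,0,1],[0,0,0,0,0,0,1],[0,0,0,0,0,0,1]]'
python3 -m inch '[[0,0,0,0,0,-0.02,1],[0,0,0,0,0,-0.04,1],[0,0,0,0,0,-0.04,1],[0,0,0,0,0,-0.04,1],[0,0,0,-0.02,0.01,-0.03,1],[0,0,0,-0.04,0.02,0,1],[0,0,0,-0.04,0.02,0,0.3],[0,0,0,-0.04,0.02,0,0.3]]'
python3 -m inch '[[0,0,0,-0.04,0.04,0,0.3],[0,0,0,0,0.04,0,0.3],[0,0,0,0,0.02,0,0.3],[0,0,0,0,0,0,0.3]]'
python3 go.py 0.479 0.287 0.16 -90
python3 - <<'E'
from meas import *
p,d=cap('scene'); t,e=cap('top'); np.savez('s3.npz',p=p,d=d,t=t,e=e)
B={'top':(235,150,320,205),'scene':(290,180,392,290)}
for n,dd in(('top',e),('scene',d)):
    for z in(.132,.096,.056):
        m,P=comp(n,p,dd,B[n],z-.007,z+.007); rect(n,m,P,z)
    m,P=comp(n,p,dd,{'top':(222,160,262,225),'scene':(370,190,440,300)}[n],.184,.21); rect(n,m,P,.194); print('knob')
a=cv2.resize(p[160:320,270:450],None,fx=3,fy=3,interpolation=cv2.INTER_CUBIC)
b=cv2.resize(t[130:250,210:340],None,fx=2,fy=2,interpolation=cv2.INTER_CUBIC)
b=cv2.copyMakeBorder(b,0,a.shape[0]-b.shape[0],0,0,cv2.BORDER_CONSTANT)
cv2.imwrite('pics/put2.png',np.hstack([a,b])[:,:,::-1])
E
```

```text
clock: 15.9
ee_pos: [0.599, 0.1577, 0.1055]
orientation: [[1.0, 0.022, 0.007], [0.022, -1.0, 0.001], [0.007, -0.0, -1.0]]
force: [-0.3, -0.4, 0.8]
width: 0.0929
clock: 16.7
ee_pos: [0.4583, 0.0839, 0.2812]
orientation: [[1.0, 0.025, 0.007], [0.025, -1.0, -0.0], [0.007, 0.0, -1.0]]
force: [0.0, -1.4, -0.3]
width: 0.0841
clock: 17.1
ee_pos: [0.4207, -0.0151, 0.2825]
orientation: [[1.0, 0.025, 0.014], [0.025, -1.0, -0.002], [0.014, 0.002, -1.0]]
force: [0.7, 0.8, 0.6]
width: 0.0526
turn [-0.54 -0.72 91.45] shift [ 0.0642 -0.3008  0.1228] pos [ 0.4207 -0.0151  0.2825] w 0.0526 F [0.7 0.8 0.6] t 17.1
top rect [0.5951 0.1556] [0.1055 0.0596] 89.6 mean [0.5959 0.1567] long axis 90.57 z [0.132  0.0026] 593
top rect [0.598  0.0943] [0.0214 0.0592] 83.4 mean [0.5973 0.0949] long axis 179.53 z [0.0952 0.0028] 94
top rect [0.5938 0.1561] [0.0692 0.1669] 2.2 mean [0.5799 0.1491] long axis 95.47 z [0.0552 0.0029] 227
top rect [0.4774 0.2848] [0.0178 0.0152] 45.4 mean [0.478 0.285] long axis 67.47 z [0.1932 0.0026] 31
knob
scene rect [0.6    0.1573] [0.0636 0.1053] 0.2 mean [0.6    0.1576] long axis 88.84 z [0.132 0.002] 943
scene rect [0.6009 0.158 ] [0.0633 0.1394] 0.5 mean [0.6092 0.1725] long axis 97.29 z [0.0956 0.0028] 376
scene rect [0.6007 0.1577] [0.0721 0.1647] 3.8 mean [0.6162 0.1795] long axis 103.02 z [0.0562 0.0028] 406
scene rect [0.4823 0.289 ] [0.0241 0.0191] 25.0 mean [0.4826 0.2891] long axis 3.7 z [0.1928 0.003 ] 65
knob
```

View pics/put2.png

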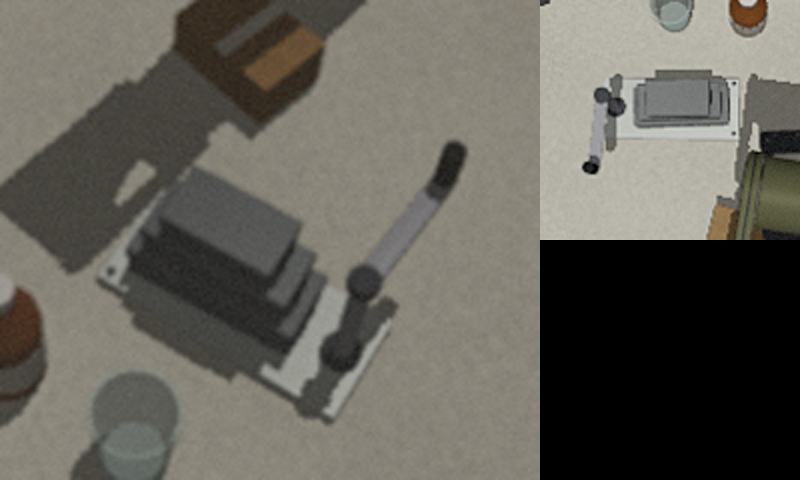

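The small case is on, centred within about 1 mm in both cameras, and the bar is still aside. Now I'll cage the knob with the fingers partly open and drag it round the arc without squeezing.

```bash
python3 -m inch '[[-0.5,-0.7,0,0.008,-0.03,0,0.42],[0,0,0,0.01,-0.045,0,0.42],[0,0,0,0.01,-0.045,0,0.42],[0,0,0,0.01,-0.045,0,0.42],[0,0,0,0.01,-0.045,0,0.42],[0,0,0,0.01,-0.045,0,0.42],[0,0,0,0,-0.03,0,0.42],[0,0,4,0,0,0,0.42]]'
python3 -m inch '[[0,0,8,0,0,0,0.42],[0,0,8,0,0,0,0.42],[0,0,8,0,0,0,0.42],[0,0,8,0,0,0,0.42],[0,0,8,0,0,0,0.42],[0,0,8,0,0,0,0.42],[0,0,8,0,0,0,0.42],[0,0,8,0,0,0,0.42]]'
python3 -m inch '[[0,0,8,0,0,0,0.42],[0,0,8,0,0,0,0.42],[0,0,5,0,0,0,0.42],[0,0,0,0,0,0,0.42]]'
python3 go.py 0.479 0.287 0.165 -95
```

```text
clock: 18.0
ee_pos: [0.4709, 0.2949, 0.2782]
orientation: [[0.999, -0.036, 0.0], [-0.036, -0.999, -0.009], [0.0, 0.009, -1.0]]
force: [-0.8, 0.1, -0.6]
width: 0.0402
clock: 18.8
ee_pos: [0.4641, 0.3113, 0.2735]
orientation: [[0.383, -0.924, -0.009], [-0.924, -0.383, -0.009], [0.005, 0.012, -1.0]]
force: [-0.6, 0.1, 0.6]
width: 0.0399
clock: 19.2
ee_pos: [0.461, 0.3179, 0.2715]
orientation: [[0.018, -1.0, -0.013], [-1.0, -0.018, -0.01], [0.009, 0.013, -1.0]]
force: [-0.6, 0.5, -0.8]
width: 0.0401
turn [ 0.74 -0.58  6.05] shift [ 0.0302 -0.0188  0.1066] pos [0.461  0.3179 0.2715] w 0.0401 F [-0.6  0.5 -0.8] t 19.2
```

```bash
python3 -m inch '[[0.7,-0.5,5,0.03,-0.018,0.02,0.42],[0,0,0,0,0,0.02,0.42],[0,0,0,0,0,0,0.42],[0,0,0,0,0,0,0.42]]'
python3 go.py 0.479 0.287 0.165 -95
```

```text
clock: 19.6
ee_pos: [0.4787, 0.2921, 0.231]
orientation: [[-0.058, -0.998, -0.0], [-0.998, 0.058, 0.0], [-0.0, 0.0, -1.0]]
force: [-0.1, -0.5, 0.2]
width: 0.0403
turn [0.01 0.02 1.67] shift [ 0.0051 -0.0006  0.066 ] pos [0.4787 0.2921 0.231 ] w 0.0403 F [-0.1 -0.5  0.2] t 19.6
```

```bash
python3 -m inch '[[0,0,1.5,0.005,0,0,0.42],[0,0,0,0,0,0,0.42],[0,0,0,0,0,0.015,0.42],[0,0,0,0,0,0.015,0.42],[0,0,0,0,0,0,0.42]]'
python3 go.py 0.479 0.287 0.165 -95
python3 -m inch '[[0,0,0,0,0,0.015,0.42],[0,0,0,0,0,0.015,0.42],[0,0,0,0,0,0,0.42],[0,0,0,0,0,0,0.42]]'
python3 go.py 0.479 0.287 0.165 -95
```

```text
clock: 20.1
ee_pos: [0.479, 0.2889, 0.202]
orientation: [[-0.082, -0.997, 0.004], [-0.997, 0.082, 0.003], [-0.003, -0.004, -1.0]]
force: [-0.3, -0.3, 0.9]
width: 0.04
turn [-0.22  0.17  0.28] shift [ 0.002 -0.     0.037] pos [0.479  0.2889 0.202 ] w 0.04 F [-0.3 -0.3  0.9] t 20.1
clock: 20.5
ee_pos: [0.4782, 0.2886, 0.1674]
orientation: [[-0.082, -0.997, 0.001], [-0.997, 0.082, 0.001], [-0.001, -0.001, -1.0]]
force: [-0.6, 0.9, 0.4]
width: 0.0403
turn [-0.06  0.08  0.28] shift [ 0.0015 -0.001   0.0024] pos [0.4782 0.2886 0.1674] w 0.0403 F [-0.6  0.9  0.4] t 20.5
```

```bash
python3 -m inch '[[0,0,0,0.006,0,0,0.42],[0,0,-3,0.008,0,0,0.42],[0,0,-5,0.0105,-0.001,0,0.42],[0,0,-5,0.0105,-0.001,0,0.42],[0,0,-5,0.0105,-0.001,0,0.42],[0,0,0,0,0,0,0.42]]'
cat > kn.py <<'E'
# TCP in polar form about the pivot; ideal radius .12, knob angle = tool yaw + 270
from plant import r; import numpy as np
o=r.get_obs(); R=np.array(o['orientation']); v=np.array(o['ee_pos'][:2])-[.598,.277]
tx=R[:2,0]; ty=R[:2,1]
print('radius along -? tool y',round(float(v@ty),4),'lead along x',round(float(v@tx),4),'yaw',round(float(np.degrees(np.arctan2(tx[1],tx[0]))),1),'polar',round(float(np.degrees(np.arctan2(v[1],v[0])))%360,1),'z',round(o['ee_pos'][2],4),'tilt',np.round(R[:2,2],3),'F',np.round(o['force'],1))
E
python3 kn.py
```

```text
clock: 21.1
ee_pos: [0.4832, 0.2417, 0.1701]
orientation: [[0.242, -0.97, 0.005], [-0.97, -0.242, 0.004], [-0.002, -0.006, -1.0]]
force: [0.7, 0.5, -0.1]
width: 0.0399
radius along -? tool y 0.1199 lead along x 0.0065 yaw -76.0 polar 197.1 z 0.1701 tilt [0.005 0.004] F [ 0.7  0.5 -0.1]
```

```bash
python3 -m inch '[[0,0,-4,0.0105,-0.0005,0.001,0.42],[0,0,-5,0.0105,-0.001,0.001,0.42],[0,0,-5,0.0105,-0.001,0.001,0.42],[0,0,-5,0.0105,-0.001,0,0.42],[0,0,-5,0.0105,-0.001,0,0.42],[0,0,0,0,0,0,0.42]]'
python3 kn.py
```

```text
clock: 21.7
ee_pos: [0.5097, 0.1962, 0.171]
orientation: [[0.619, -0.785, 0.011], [-0.786, -0.619, 0.008], [0.0, -0.014, -1.0]]
force: [0.0, -0.4, 0.0]
width: 0.0399
radius along -? tool y 0.1194 lead along x 0.0089 yaw -51.8 polar 222.5 z 0.171 tilt [0.011 0.008] F [ 0.  -0.4  0. ]
```

```bash
python3 -m inch '[[-0.7,-0.1,-4,0.01,-0.0005,0.002,0.42],[0,0,-5,0.0105,-0.001,0.001,0.42],[0,0,-5,0.0105,-0.001,0.001,0.42],[0,0,-5,0.0105,-0.001,0,0.42],[0,0,-5,0.0105,-0.001,0,0.42],[0,0,0,0,0,0,0.42]]'
python3 kn.py
```

```text
clock: 22.3
ee_pos: [0.5511, 0.1673, 0.1693]
orientation: [[0.883, -0.468, 0.002], [-0.468, -0.883, 0.005], [-0.001, -0.005, -1.0]]
force: [0.2, 0.6, -0.1]
width: 0.04
radius along -? tool y 0.1188 lead along x 0.01 yaw -27.9 polar 246.9 z 0.1693 tilt [0.002 0.005] F [ 0.2  0.6 -0.1]
```

```bash
python3 -m inch '[[0,0,-4,0.01,-0.0005,0.001,0.42],[0,0,-5,0.0105,-0.001,0.001,0.42],[0,0,-5,0.0105,-0.001,0.001,0.42],[0,0,-5,0.009,-0.001,0,0.42],[0,0,0,0,0,0,0.42]]'
python3 kn.py
python3 -m inch '[[0,0,-4,0.005,-0.0003,0,0.42],[0,0,-3,0.005,-0.0003,0,0.42]]'
python3 kn.py
```

```text
clock: 22.8
ee_pos: [0.5881, 0.1592, 0.1675]
orientation: [[0.987, -0.162, 0.001], [-0.162, -0.987, 0.007], [-0.001, -0.007, -1.0]]
force: [-0.7, 0.3, 0.3]
width: 0.0399
radius along -? tool y 0.1178 lead along x 0.0093 yaw -9.3 polar 265.2 z 0.1675 tilt [0.001 0.007] F [-0.7  0.3  0.3]
clock: 23.0
ee_pos: [0.5965, 0.1598, 0.1676]
orientation: [[0.999, -0.046, -0.001], [-0.046, -0.999, 0.007], [-0.001, -0.007, -1.0]]
force: [-0.4, 0.1, -0.2]
width: 0.0399
radius along -? tool y 0.1172 lead along x 0.0039 yaw -2.6 polar 269.3 z 0.1676 tilt [-0.001  0.007] F [-0.4  0.1 -0.2]
```

```bash
python3 -m inch '[[-0.4,0,-2,0.004,-0.0003,0,0.42],[0,0,-1,0.003,0,0,0.42],[0,0,0,0.003,0,0,0.42]]'
python3 -m inch '[[0,0,0,0.002,0,0,0.42],[0,0,0,0.002,0,0,0.42]]'
python3 kn.py
```

```text
clock: 23.3
ee_pos: [0.6054, 0.161, 0.1678]
orientation: [[1.0, 0.003, -0.002], [0.003, -1.0, -0.0], [-0.002, 0.0, -1.0]]
force: [-0.0, 0.1, -0.1]
width: 0.0399
clock: 23.5
ee_pos: [0.6062, 0.161, 0.1675]
orientation: [[1.0, 0.0, -0.012], [0.0, -1.0, -0.001], [-0.012, 0.001, -1.0]]
force: [-9.1, -0.8, 4.4]
width: 0.04
radius along -? tool y 0.116 lead along x 0.0082 yaw 0.0 polar 274.0 z 0.1675 tilt [-0.012 -0.001] F [-9.1 -0.8  4.4]
```

```bash
python3 -m inch '[[0,0,0,0.002,0,0,0.42]]'
python3 -m inch '[[0,0,0,0.002,0,0,0.42]]'
python3 kn.py
```

```text
clock: 23.6
ee_pos: [0.6061, 0.1609, 0.1673]
orientation: [[1.0, -0.001, -0.018], [-0.001, -1.0, -0.002], [-0.018, 0.002, -1.0]]
force: [-8.0, -0.5, 4.4]
width: 0.0401
clock: 23.7
ee_pos: [0.6059, 0.1609, 0.1672]
orientation: [[1.0, -0.002, -0.024], [-0.002, -1.0, -0.003], [-0.024, 0.003, -1.0]]
force: [-7.9, -0.9, 4.7]
width: 0.04
radius along -? tool y 0.1161 lead along x 0.0082 yaw -0.1 polar 273.9 z 0.1672 tilt [-0.024 -0.003] F [-7.9 -0.9  4.7]
```

The bar is against its stop: force is steady at about 8 N with no further motion. I'll back off, open, lift and check.

```bash
python3 -m inch '[[0,1.4,0,-0.004,0,0,0.42],[0,0,0,-0.002,0,0,0.42],[0,0,0,0,0,0,0.7],[0,0,0,0,0,0,0.7],[0,0,0,0,0,0,0.7]]'
python3 kn.py
python3 -m inch '[[0,0,0,0,0,-0.01,0.7],[0,0,0,0,0,-0.03,0.7],[0,0,0,0,0,-0.04,0.7],[0,0,0,0,0,-0.03,0.7],[0,0,0,-0.03,0.02,0,0.7],[0,0,0,-0.04,0.04,0,0.7],[0,0,0,-0.04,0.04,0,0.7],[0,0,0,-0.04,0.04,0,0.7]]'
python3 -m inch '[[0,0,0,-0.03,0.04,0,0.7],[0,0,0,0,0.04,0,0.7],[0,0,0,0,0.02,0,0.7],[0,0,0,0,0,0,0.7]]'
python3 - <<'E'
from meas import *
p,d=cap('scene'); t,e=cap('top'); np.savez('s4.npz',p=p,d=d,t=t,e=e)
B={'top':(235,150,320,205),'scene':(290,160,400,290)}
for n,dd in(('top',e),('scene',d)):
    m,P=comp(n,p,dd,B[n],.184,.21); rect(n,m,P,.194); print('knob')
    m,P=comp(n,p,dd,B[n],.142,.158); rect(n,m,P,.15); print('bar')
    for z in(.132,.096,.056):
        m,P=comp(n,p,dd,B[n],z-.007,z+.007); rect(n,m,P,z)
a=cv2.resize(p[150:310,270:450],None,fx=3,fy=3,interpolation=cv2.INTER_CUBIC)
b=cv2.resize(t[130:250,210:340],None,fx=2,fy=2,interpolation=cv2.INTER_CUBIC)
c=cv2.resize(t[80:320,100:540],(260,142)); 
b=np.vstack([b,c]); b=cv2.copyMakeBorder(b,0,a.shape[0]-b.shape[0],0,0,cv2.BORDER_CONSTANT)
cv2.imwrite('pics/end.png',np.hstack([a,b])[:,:,::-1])
E
```

```text
clock: 24.2
ee_pos: [0.6003, 0.1613, 0.1678]
orientation: [[1.0, -0.004, 0.005], [-0.004, -1.0, -0.002], [0.005, 0.002, -1.0]]
force: [-0.2, -0.1, -0.5]
width: 0.059
radius along -? tool y 0.1157 lead along x 0.0028 yaw -0.3 polar 271.1 z 0.1678 tilt [ 0.005 -0.002] F [-0.2 -0.1 -0.5]
clock: 25.0
ee_pos: [0.4615, 0.0332, 0.2862]
orientation: [[1.0, 0.001, 0.011], [0.001, -1.0, -0.002], [0.011, 0.002, -1.0]]
force: [-0.6, -0.5, 0.6]
width: 0.0666
clock: 25.4
ee_pos: [0.428, -0.0715, 0.2913]
orientation: [[1.0, -0.003, 0.021], [-0.002, -1.0, -0.006], [0.021, 0.006, -1.0]]
force: [0.4, 0.9, 0.3]
width: 0.0666
top rect [0.5947 0.1558] [0.018  0.0177] 44.7 mean [0.5947 0.1564] long axis 3.87 z [0.1937 0.003 ] 35
knob
top rect [0.5959 0.2235] [0.1269 0.0262] 89.5 mean [0.5965 0.2263] long axis 87.98 z [0.1507 0.0033] 243
bar
top rect [0.5951 0.1556] [0.1055 0.0596] 89.6 mean [0.5949 0.15  ] long axis 92.51 z [0.1317 0.0028] 460
top rect [0.5984 0.0941] [0.0183 0.0584] 86.5 mean [0.5977 0.0948] long axis 179.16 z [0.0967 0.0028] 90
top rect [0.5943 0.1559] [0.0701 0.1666] 1.4 mean [0.5777 0.1415] long axis 99.59 z [0.0556 0.003 ] 211
scene rect [0.5998 0.1586] [0.019  0.0225] 81.4 mean [0.5996 0.1586] long axis 13.41 z [0.1931 0.003 ] 64
knob
scene rect [0.6009 0.2189] [0.032  0.1405] 2.6 mean [0.5996 0.228 ] long axis 90.69 z [0.1507 0.0031] 464
bar
scene rect [0.5997 0.1574] [0.0625 0.1051] 0.6 mean [0.6078 0.1485] long axis 74.02 z [0.1321 0.0021] 628
scene rect [0.6036 0.1572] [0.1404 0.0622] 87.6 mean [0.6141 0.1666] long axis 92.62 z [0.0957 0.003 ] 343
scene rect [0.3694 0.0484] [0.1298 0.0923] 74.6 mean [0.3756 0.053 ] long axis 87.81 z [0.0596 0.0028] 876
```

View pics/end.png

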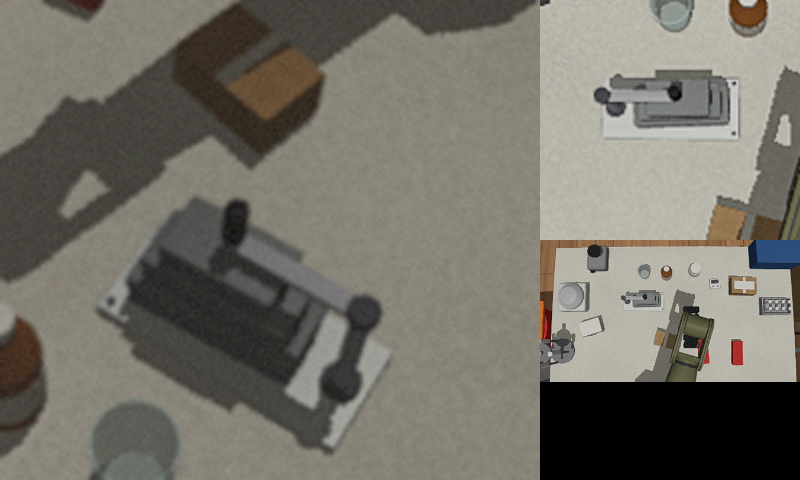

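The final view shows the bar over the column with its knob at (235,222), above the column's centre. The cases are stacked squarely, the arm is clear and the bystanders haven't moved. I'm handing in.

```bash
python3 -m inch '[[0,0,0,0,0,0,0.7],[0,0,0,0,0,0,0.7]]'; python3 -c "
from plant import r; print(r.job_done())"
```

```text
clock: 25.7
ee_pos: [0.4289, -0.0681, 0.2915]
orientation: [[1.0, 0.002, 0.021], [0.002, -1.0, -0.004], [0.021, 0.004, -1.0]]
force: [-0.4, -0.5, -0.9]
width: 0.0663
the job is handed in; nothing more can be done
None
```

I set the medium case on the large one and the small case on the medium one. I lowered each until the force reading showed contact before letting go. Then I dragged the keeper bar round by its knob to its stop and handed the job in at 25.7 s.

- **Stack:** after each placing, both cameras put the case just set down within about 1 mm of the centre of the one below, with long sides in line to about 2°. The case tops measured 96 mm and 132 mm above the bench, as expected.
- **Keeper:** at the stop the force held at about 8 N and the tool moved no further. Afterwards the knob was within about 1 mm of the column's centre in both cameras.
- **Surroundings:** the large case reads the same position as before to about 1 mm, and the bystanders look undisturbed in the last picture. I did not measure the bystanders.
- **Disagreement:** the two cameras differ by about 4–5 mm in x and about 2 mm in y, so I relied on relative measurements in each view. In the last scene-camera measurement, the fits to the two lower cases were spoiled: the bar hid part of the medium case, and the fit meant for the large case picked up the carton instead. For those two I relied on the earlier pictures and the top camera.

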